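# Turn a drying lens over and lay it bulge up on the tray

## Robot

A 6-joint arm with a two-finger parallel gripper is mounted at the origin on a cart in front of the work surface, level with it; the furniture and walls round the work are solid. World frame = base frame: x ahead of the robot, y to its left, z up, the work surface at z = 0. Lengths are in mm, angles in degrees, forces in N, time in s.
With the tool pointing down it reaches from about 300 to 850 mm from the base axis. Payload 4.2 kg.
Tool frame: the origin (TCP) lies midway between the tips of the shut fingers; the grasp point (between the pads) lies 19 mm behind it; x points along the fingers, z is the direction in which the jaws open and shut, and the axes are right-handed (so a half turn about x gives the same grasp; the last joint's range is limited). The gripper opens to 91 mm and grips with 3 to 60 N. Pads are 32 mm wide; open, the fingers measure 118 mm over their backs; the gripper's body (76 mm by 178 mm) begins 60 mm behind the grasp point.
Start: joints at [66.177, 18.312, 89.639, -0, 72.044, -1.146], TCP at [221.693, 530.561, 213.976] pointing down, gripper open.
Joint ranges: [-177.97, 177.97], [-48.28, 115.42], [12.27, 149.76], [-77.06, 257.06], [2.81, 150.46], [-146.56, 146.56]. Speed limits (degrees/s): [147.25, 147.25, 180, 180, 180, 180].

## Interface

Orientations are given as [roll, pitch, yaw] about the fixed x, y, z axes, in that order (R = Rz(yaw) Ry(pitch) Rx(roll)).
In Python, from workcell import env gives the robot as it stands.
- The arm moves only by the tool send_rows, never from a script. Its argument "commands" is a list that holds one entry, the list of rows, each a list of 6 numbers: the shift along the tool's x, y, z normalised to -1 to 1, where 1 is 0.1 m, then the turn, a rotation vector about the tool's x, y, z normalised to -1 to 1, where 1 is 2 pi rad. In form: [[[x, y, z, wx, wy, wz], ...]]. A call has 1 to 20 rows; each row is the pose to reach, as a shift and turn from the pose commanded when the call began, along the tool's axes at that moment, turning the shorter way round; what a row does not reach only later rows make up. A row lasts 1/8 s, in which the tool goes at most 62.5 mm and 10.7 degrees, less where a joint would pass 70% of its speed; a pose out of reach is approached as far as the arm can. A call with a number of a shift or a turn outside -1 to 1 is refused whole. A call with a gripper value outside its range is refused whole. "jaw" is the closure, from -1 (fully open) to 1 (shut), so that 0 is half open, set as the call begins (left out, the last holds). The fingers move at their own pace and stop on an object; "force" is the grip in N (left out, the last holds). Time passes only in rows, so rows that repeat a pose let the fingers close. It gives the time, the measured TCP pose, the force and the opening at its end, in the units of the state.
- env.state(): the state, without advancing time (a new reading comes with each control period).
- env.grab_frame(name): name is "scene" or "top"; returns (picture, depth): 480x640x3 uint8, red, green, blue; 480x640 float32, mm along the optical axis (not along the pixel's ray), 0 where there is no reading.
- env.get_calibration(name): a dict with "mtx" (3x3 intrinsics, pixels), "camera_from_world" (4x4, takes a point from world to camera coordinates). Camera axes: x right, y up, looking along -z (the intrinsics and any distortion apply to the point x, -y, -z); pixel columns grow to the right and rows downward; lengths in mm; the calibration is good to about 2 mm. A picture is of the moment at which its call begins. get_calibration takes no time and is no camera call.
- env.job_done(): hands the job in, once; it reports no verdict.
The state is a dict: "time_s": time; "qpos": joint angles; "qvel": joint speeds; "effort": joint torques, N m; "ee_pos": TCP position; "ee_rot": TCP orientation; "force": force on the tool from outside, world axes, zero at the start; "torque": the same for the moment, N m; "gripper_width": finger opening in mm.
Only numpy, scipy, OpenCV 4.12 (cv2) and the standard library are available. Lean on these libraries where they do the work, as an engineer would, in place of code of your own. Each camera call takes 0.05 s, during which the arm holds its last target.

## Task

Two metal plates lean on the white drying rest with their good sides facing down and away from the robot. Take the one that holds the round bulging lens (square frame with a narrow grip tab), turn it over and set its edge down on the tray before letting go, so that it ends lying flat in the middle of the tray with the lens bulging upward. Leave the other plate leaning where it is.

Things in the scene. Friction and masses are not known exactly. Their poses are not given: they have to be found in the camera images.
- lens_mount: Loose aluminium lens mount, 50-100 g, 96 mm long, 8 mm thick: 60 mm square frame (own x -12 to 48 mm) and grip tab 30 mm wide (x -48 to -12). A 34 mm round lens at x = 18 bulges 6 mm out of the +z face; the back (z = 0) is flat. Origin: middle of the 96 mm outline, on the back. x runs from tab to foot end. Starts leaning 20 deg from vertical, tab up, lens side facing the rest's rails and slightly down.
- lens_tab (a point): Point in the middle of the lens mount's 8 mm thickness, 14 mm below the tab's free end (axes as the mount's). A good place to pinch the tab across its thickness, fingers along the plate's length (its x). Fingertips may reach 20 mm past this point toward the foot before they come near the lens; rest and rails leave both faces of the tab free.
- window_plate: The other plate, loose, 70 g, to be left alone: a plain 96 x 60 x 8 mm aluminium oblong with straight sides, no tab, and a flat oblong window of 50 x 30 mm. It leans the same way in the other place of the rest. Origin: middle of the outline on its flat back; x toward its foot end, z toward the rails.
- drying_rest: White drying rest, fixed. Base 66 x 200 mm, 6 mm high, with a 12 mm high lip along its front (-x) edge. Two places, 108 mm apart along its y, each with a pair of 54 mm high rails, 48 mm apart, sloping back 20 deg, on which a plate leans. Origin: on the table, under the line where the feet stand, midway between the places. x points from lip to rails, away from the robot.
- tray: Flat red box lid used as a tray, fixed, 146 x 150 mm, its floor 4 mm above the table, with a pull tab 35 mm long on its -y side. Origin: on the table, 15 mm from the middle of the flat square toward the pull tab, so the middle lies at own (0, +15 mm). Between tray and rest stands a lamp whose neck (world x 0.46 to 0.9, y -0.04 to 0.1 m) rises to 0.21 m; a 0.35 m high balance fills the space right of y = -0.5 m.
Things that resemble listed ones, but are neither listed nor needed, are in the scene too. What is shaped like the lens_mount but blue or yellow is not meant. There is more than one size of the drying_rest; the one meant has the size given above.

How it is judged (in metres and radians):
On the way, in this order (a step that is already met when the one before it is completed fails the run):
1. the lens mount is held by the fingers, lifted clear of the rest (height (world z) of lens_mount above 0.1 m and contact force between the fingers and lens_mount above 0.5 N and contact force between lens_mount and drying_rest below 0.05 N), for 0.1 s.
2. it touches the tray while the fingers still hold it (contact force between lens_mount and tray above 0.2 N and contact force between the fingers and lens_mount above 0.5 N), for 0.1 s.
At the end, for the whole second after the job is handed in: The lens mount lies at rest flat on the tray (within 10 degrees), lens bulging upward, the middle of its outline within 40 mm of the tray's middle along each of the tray's sides; the other plate is within 20 mm of where it leaned (angle between lens_mount's own z axis and vertical below 0.17 rad and height (world z) of lens_mount below 0.012 m and x of lens_mount in the frame of tray between -0.04 and 0.04 m and y of lens_mount in the frame of tray between -0.025 and 0.055 m and contact force between lens_mount and tray above 0.1 N and linear speed of lens_mount below 0.02 m/s and angular speed of lens_mount below 0.2 rad/s and distance of window_plate from where it was at the start of the episode below 0.02 m); the robot touches nothing.
It also fails if it takes over 51 s, if anything falls off the work surface, if the arm or the gripper's body presses on something with over 40 N, if the wrist force passes 120 N, or if a joint passes its speed limit or range.

## Working session

There is one attempt and no reset: what is moved stays moved. The work goes in short steps, Python scripts to look and compute and a tool call to move; the robot and the scene stay as the last step left them, time stands still between calls to the robot, and variables do not carry over. Pictures are saved under pics/ and viewed, and the job is handed in when it is done.

Besides the shell and the picture viewer there is one more tool, called after "Request:" in YAML: its name, and indented under it one key for each argument. send_rows: Moves the arm, as the interface text tells. Its arguments: {"type":"object","properties":{"commands":{"type":"array","items":{"type":"array","items":{"type":"array","items":{"type":"number","minimum":-1,"maximum":1}}}},"jaw":{"type":"number"},"force":{"type":"number"}},"required":["commands"]}

```bash
ls; mkdir -p pics
python3 - <<'E'
from workcell import env
import cv2,numpy as np
print(env.state())
for n in("scene","top"):
    p,d=env.grab_frame(n); np.savez(f"{n}0.npz",p=p,d=d)
    cv2.imwrite(f"pics/{n}0.png",p[:,:,::-1]); c=env.get_calibration(n); print(n,c)
E
```

```text
pics
{'time_s': 0.0, 'qpos': array([ 6.61772537e+01,  1.83527885e+01,  8.97063086e+01, -1.94422737e-04,
        7.20428135e+01, -1.14614323e+00]), 'qvel': array([ 0.0119993 , -0.062778  , -0.0079551 , -0.04216361,  0.02026172,
        0.05346968]), 'effort': array([-1.02362553e-04, -4.12464809e+01, -2.31967485e+01,  7.27194850e-02,
        4.59026895e-02, -1.38185292e-04]), 'ee_pos': array([221.48050705, 530.0931982 , 213.10943088]), 'ee_rot': array([ 178.95777954,   89.89808925, -113.7187634 ]), 'force': array([-1.06984046,  0.6459218 , -0.23995559]), 'torque': array([-0.0098223 ,  0.04890123,  0.01699636]), 'gripper_width': 91.06736862406572}
scene {'mtx': array([[457.93329047,   0.        , 322.12693996],
       [  0.        , 457.93329047, 237.71825639],
       [  0.        ,   0.        ,   1.        ]]), 'camera_from_world': array([[ 6.26894820e-01, -7.78714615e-01,  2.46258633e-02,
        -2.46337345e+02],
       [ 3.98622034e-01,  3.47742763e-01,  8.48631513e-01,
        -2.74195898e+02],
       [-6.69405228e-01, -5.22186288e-01,  5.28410941e-01,
        -8.69999516e+02],
       [ 0.00000000e+00,  0.00000000e+00,  0.00000000e+00,
         1.00000000e+00]])}
top {'mtx': array([[491.14158809,   0.        , 320.35361477],
       [  0.        , 491.14158809, 242.39405554],
       [  0.        ,   0.        ,   1.        ]]), 'camera_from_world': array([[ 2.36492761e-03, -9.99961416e-01, -8.46007890e-03,
         7.37266199e+01],
       [ 9.91452845e-01,  1.24106331e-03,  1.30459632e-01,
        -4.98998532e+02],
       [-1.30444099e-01, -8.69629688e-03,  9.91417526e-01,
        -1.26642332e+03],
       [ 0.00000000e+00,  0.00000000e+00,  0.00000000e+00,
         1.00000000e+00]])}
```

View pics/scene0.png

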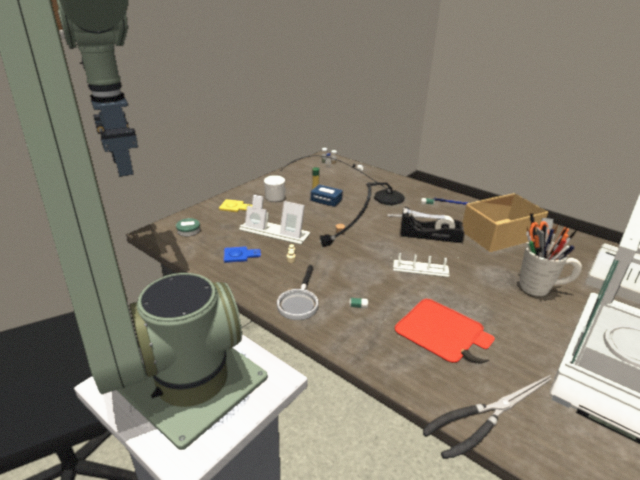

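View pics/top0.png

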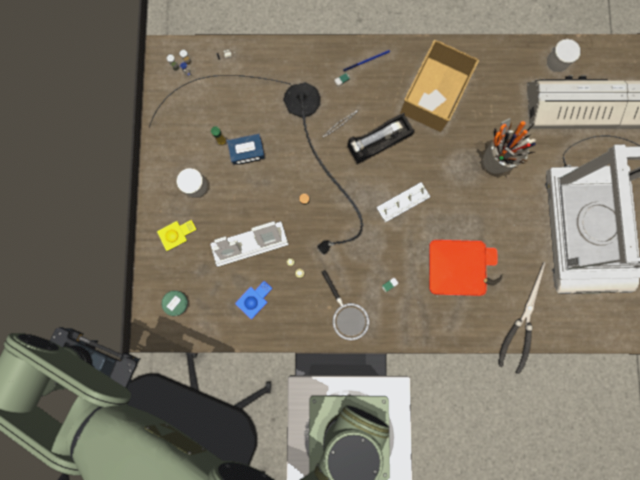

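The white rest at top (250,243) / scene (275,222) holds the two plates. The smaller white rest at top (403,202) is a decoy. The blue (top 252,298) and yellow (top 175,235) tabbed parts aren't meant. I'll enlarge the rest.

Run:
```python
import cv2,numpy as np
a=np.load("scene0.npz")["p"][185:250,230:320,::-1]; b=np.load("top0.npz")["p"][215:270,200:300,::-1]
a=cv2.resize(a,(540,390),interpolation=cv2.INTER_CUBIC)  #6x
b=cv2.resize(b,(700,385),interpolation=cv2.INTER_CUBIC)  #7x
cv2.imwrite("pics/cropa.png",a);cv2.imwrite("pics/cropb.png",b)
```

```text
(no output)
```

View pics/cropa.png

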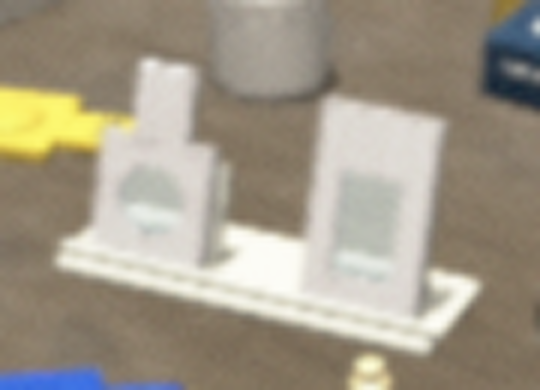

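View pics/cropb.png

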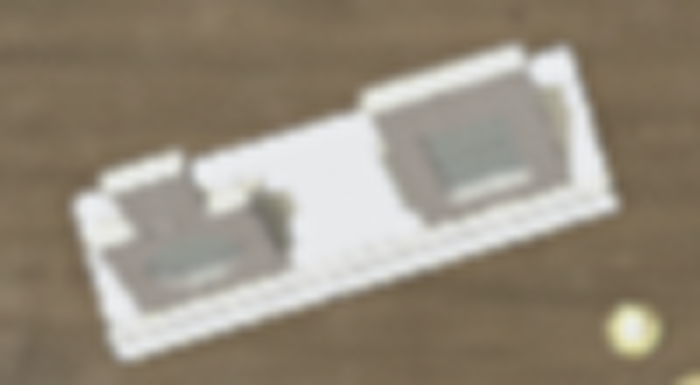

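Left plate: square frame with a narrow tab and a round lens, seen from behind, at scene (257,213) and top (228,248). This is the lens mount. The right one is a plain oblong with an oblong window, so it stays. Next I measure the positions.

```bash
cat > h.py <<'E'
import numpy as np,cv2
from workcell import env
from scipy.spatial.transform import Rotation as R
def cal(n):
    c=env.get_calibration(n); return c["mtx"],c["camera_from_world"]
def ray(n,u,v):
    K,T=cal(n); d=np.linalg.inv(K)@[u,v,1]; d=np.array([d[0],-d[1],-d[2]])
    Ri=T[:3,:3].T; return -Ri@T[:3,3],Ri@d
def atz(n,u,v,z):
    o,d=ray(n,u,v); return o+d*(z-o[2])/d[2]
def cloud(n,D):
    K,T=cal(n); v,u=np.mgrid[:D.shape[0],:D.shape[1]]
    p=np.stack([(u-K[0,2])/K[0,0]*D,-(v-K[1,2])/K[1,1]*D,-D],-1)
    return (p-T[:3,3])@T[:3,:3]
def proj(n,P):
    K,T=cal(n); c=np.atleast_2d(P)@T[:3,:3].T+T[:3,3]
    q=np.stack([c[:,0],-c[:,1],-c[:,2]],-1)@K.T; return q[:,:2]/q[:,2:]
E
python3 - <<'E'
from h import *
np.set_printoptions(precision=1,suppress=True)
f=lambda u,v:(200+u/7,215+v/7)
c=[atz("top",*f(*p),z) for p,z in [((78,200),6),((122,358),6),((617,208),6),((570,45),6)]]
print("rest",np.array(c),[np.linalg.norm(c[i]-c[(i+1)%4]) for i in range(4)])
e=(c[3]-c[0]+c[2]-c[1]);print("yaw of y axis(-)",np.degrees(np.arctan2(e[1],e[0])))
for n in("top","scene"):
    d=np.load(n+"0.npz"); P=cloud(n,d["d"]); W=P[...,:]
    np.save(n+"_P.npy",P)
P=np.load("scene_P.npy")
for r in range(194,232,2): print(r,[tuple(P[r,c].round().astype(int)) for c in (250,254,257,260,264)])
p=np.load("top0.npz")["p"].astype(int); m=((p[...,0]>170)&(p[...,1]<80)).astype(np.uint8)
ys,xs=np.nonzero(m); print(xs.min(),xs.max(),ys.min(),ys.max())
m2=cv2.morphologyEx(m,cv2.MORPH_OPEN,np.ones((25,25)));r=cv2.minAreaRect(np.argwhere(m2)[:,::-1].astype(np.float32));print(r)
T=np.load("top_P.npy")[m>0];print(np.median(T,0))
b=[atz("top",*q,6) for q in cv2.boxPoints(r)];print(np.array(b),np.mean(b,0))
E
```

```text
rest [[498.8 370.3   6. ]
 [437.7 351.5   6. ]
 [496.  161.9   6. ]
 [559.8 180.8   6. ]] [np.float64(64.01255568499843), np.float64(198.3881610420519), np.float64(66.53720429040963), np.float64(199.0734224484278)]
yaw of y axis(-) -72.53935649448287
194 [(np.int64(623), np.int64(498), np.int64(0)), (np.int64(629), np.int64(485), np.int64(2)), (np.int64(639), np.int64(481), np.int64(0)), (np.int64(645), np.int64(472), np.int64(1)), (np.int64(655), np.int64(464), np.int64(0))]
196 [(np.int64(610), np.int64(484), np.int64(2)), (np.int64(491), np.int64(334), np.int64(97)), (np.int64(492), np.int64(323), np.int64(101)), (np.int64(500), np.int64(319), np.int64(99)), (np.int64(643), np.int64(451), np.int64(1))]
198 [(np.int64(601), np.int64(475), np.int64(2)), (np.int64(491), np.int64(335), np.int64(91)), (np.int64(494), np.int64(326), np.int64(93)), (np.int64(496), np.int64(315), np.int64(96)), (np.int64(636), np.int64(445), np.int64(-2))]
200 [(np.int64(595), np.int64(469), np.int64(-1)), (np.int64(491), np.int64(335), np.int64(84)), (np.int64(493), np.int64(325), np.int64(87)), (np.int6
[... 3090 characters left out ...]
np.int64(480), np.int64(288), np.int64(20))]
228 [(np.int64(457), np.int64(322), np.int64(10)), (np.int64(461), np.int64(310), np.int64(12)), (np.int64(466), np.int64(303), np.int64(14)), (np.int64(470), np.int64(294), np.int64(15)), (np.int64(479), np.int64(287), np.int64(14))]
230 [(np.int64(453), np.int64(319), np.int64(6)), (np.int64(461), np.int64(310), np.int64(6)), (np.int64(463), np.int64(300), np.int64(9)), (np.int64(464), np.int64(289), np.int64(13)), (np.int64(472), np.int64(280), np.int64(13))]
430 529 144 294
((0.0, 0.0), (0.0, 0.0), 0.0)
[ 482.5 -310.1    4.3]
[[1211.7 1007.6    6. ]
 [1211.7 1007.6    6. ]
 [1211.7 1007.6    6. ]
 [1211.7 1007.6    6. ]] [1211.7 1007.6    6. ]
```

Run:
```python
from h import *
np.set_printoptions(precision=1,suppress=True)
P=np.load("scene_P.npy")
pts=np.vstack([P[196:206,254:262].reshape(-1,3),P[208:226,248:264].reshape(-1,3)])
pts=pts[(pts[:,2]>8)&(pts[:,0]<505)]
for s in range(3):
    c=np.median(pts,0) if s==0 else pts.mean(0); n=np.linalg.svd(pts-c)[2][2]; n*=np.sign(n[0]); r=(pts-c)@n; pts=pts[abs(r)<4]
print("fit n",n,"lean",np.degrees(np.arcsin(-n[2])),"yaw",np.degrees(np.arctan2(n[1],n[0])),r.std())
th=np.radians(17.46);rx=np.array([np.cos(th),np.sin(th),0]);ry=np.array([-np.sin(th),np.cos(th),0]);k=np.array([0,0,1])
a=np.radians(20);z=np.cos(a)*rx-np.sin(a)*k;x=-np.sin(a)*rx-np.cos(a)*k;y=np.cross(z,x)
d=np.median(pts@z);print("d",d)
ctr=np.array([498.1,266.1,6])
# foot back edge at z=6 + (thickness: lowest corner is front/lens side) 
s_y=(ctr+54*ry)@ry
# origin o: o@ry=s_y, o@z=d, foot: lens-side edge o+48x+8z has z=6
zc=6-48*x[2]-8*z[2]
o_r=(d-zc*z[2])/np.cos(a)
o=s_y*ry+o_r*rx+zc*k
print("origin",o,"y",y,"foot rel base ctr",(o+48*x-ctr)@rx)
np.savez("plate.npz",o=o,x=x,y=y,z=z)
for n,(u0,v0,w,h,s) in {"scene":(230,185,90,65,6),"top":(200,215,100,55,7)}.items():
    im=np.load(n+"0.npz")["p"][v0:v0+h,u0:u0+w,::-1]; im=cv2.resize(im,(w*s,h*s),interpolation=cv2.INTER_CUBIC)
    def dr(L,col):
        q=proj(n,[o+b[0]*x+b[1]*y+b[2]*z for b in L]); q=((q-[u0,v0]+.5)*s).astype(np.int32); cv2.polylines(im,[q],True,col,1)
    for t,cc in((0,(0,0,255)),(8,(255,0,0))):
        dr([(-48,-15,t),(-12,-15,t),(-12,-30,t),(48,-30,t),(48,30,t),(-12,30,t),(-12,15,t),(-48,15,t)],cc)
    cv2.imwrite(f"pics/ov_{n}.png",im)
print("tab pt",o-34*x+4*z)
p=np.load("top0.npz")["p"].astype(int); m=((p[...,0]>150)&(p[...,1]<90)&(p[...,2]<80)).astype(np.uint8);m[:230]=0;m[:,510:]=0
m2=cv2.morphologyEx(cv2.morphologyEx(m,cv2.MORPH_CLOSE,np.ones((5,5))),cv2.MORPH_OPEN,np.ones((25,25)))
r=cv2.minAreaRect(np.argwhere(m2)[:,::-1].astype(np.float32));print(r)
b=np.array([atz("top",*q,6) for q in cv2.boxPoints(r)]);print(b,b.mean(0),np.linalg.norm(np.diff(b,axis=0),axis=1))
ys,xs=np.nonzero(m&~cv2.dilate(m2,np.ones((3,3))));print(np.median(xs),np.median(ys),atz("top",np.median(xs),np.median(ys),5))
```

```text
fit n [ 0.9 -0.3 -0.3] lean 16.073517416195198 yaw -17.050178664907282 1.9082277505610572
d 503.6966198679679
origin [482.5 317.8  53.8] y [-0.3  1.   0. ] foot rel base ctr -15.789034144564903
tab pt [497.2 322.4  84.4]
((457.0, 267.5), (53.0, 56.0), 90.0)
[[ 506.6 -218.2    6. ]
 [ 506.8 -368.8    6. ]
 [ 364.7 -362.9    6. ]
 [ 364.4 -214.4    6. ]] [ 435.6 -291.1    6. ] [150.6 142.2 148.5]
489.0 260.0 [ 455.5 -377.7    5. ]
```

View pics/ov_scene.png

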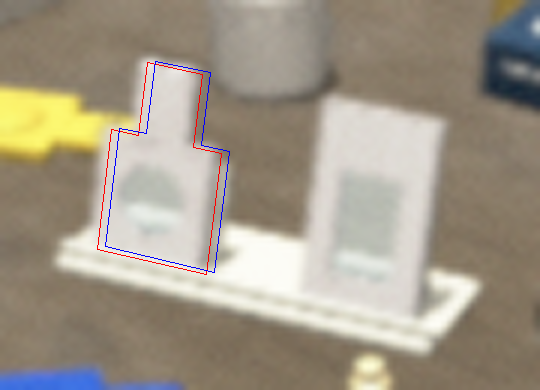

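View pics/ov_top.png

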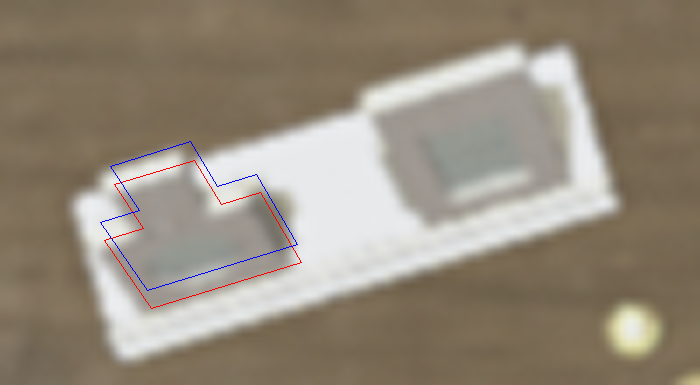

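```bash
cat > ov.py <<'E'
from h import *
import sys
def ov(dx,dy,tag,yaw=17.46,src="0"):
    f=np.load("plate.npz");o=f["o"]+[dx,dy,0]
    th=np.radians(yaw);rx=np.array([np.cos(th),np.sin(th),0]);k=np.array([0,0,1]);a=np.radians(20)
    z=np.cos(a)*rx-np.sin(a)*k;x=-np.sin(a)*rx-np.cos(a)*k;y=np.cross(z,x)
    ims=[]
    for n,(u0,v0,w,h,s) in {"scene":(240,190,36,46,13),"top":(210,232,36,33,13)}.items():
        im=np.load(n+src+".npz")["p"][v0:v0+h,u0:u0+w,::-1]; im=cv2.resize(im,(w*s,h*s),interpolation=cv2.INTER_CUBIC);raw=im.copy()
        for t,cc in((0,(0,0,255)),(8,(255,0,0))):
            L=[(-48,-15,t),(-12,-15,t),(-12,-30,t),(48,-30,t),(48,30,t),(-12,30,t),(-12,15,t),(-48,15,t)]
            q=proj(n,[o+b[0]*x+b[1]*y+b[2]*z for b in L]); q=((q-[u0,v0]+.5)*s).astype(np.int32); cv2.polylines(im,[q],True,cc,1)
        im=im[:,:] ; ims.append(cv2.resize(np.hstack([im,raw]),None,fx=.83,fy=.83))
        cv2.imwrite(f"pics/{tag}_{n}.png",ims[-1])
    print(o,"tab",o-34*x+4*z)
E
python3 -c "
from ov import *
ov(-2.5,2.8,'o2')"
```

```text
[479.99684683 320.60044401  53.84140694] tab [494.67535058 325.21729467  84.42287548]
```

View pics/o2_scene.png

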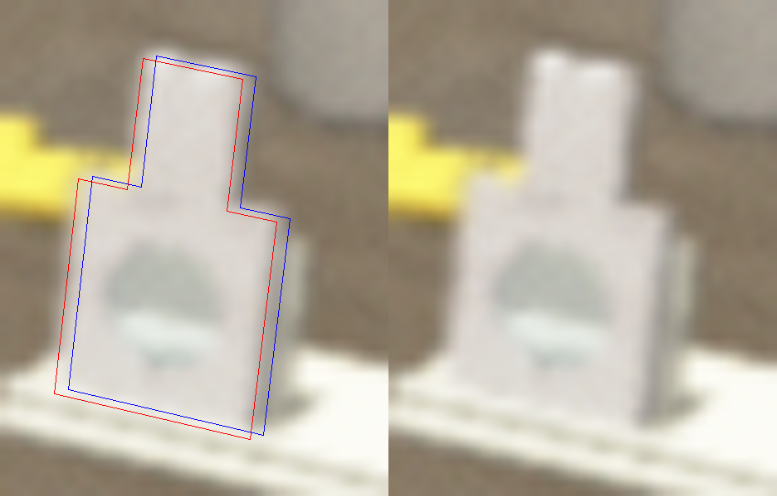

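View pics/o2_top.png

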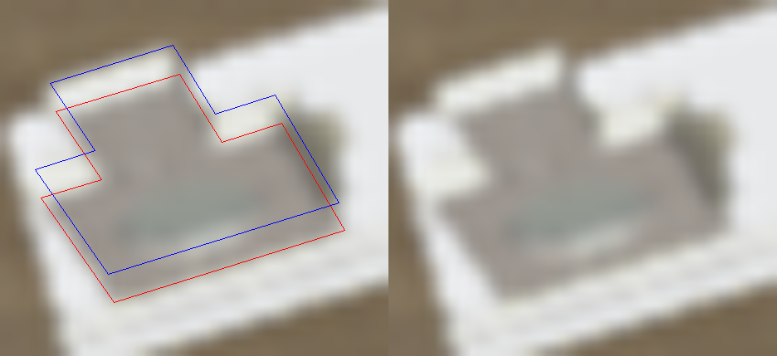

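```bash
cat >> h.py <<'E'
np.set_printoptions(precision=3,suppress=True)
def pose():
    s=env.state(); return s, s["ee_pos"], R.from_euler("xyz",s["ee_rot"],degrees=True)
def row(p0,R0,p,Rt):
    "normalised row from p0,R0 to p,Rt"
    return np.r_[R0.inv().apply(p-p0)/100,(R0.inv()*Rt).as_rotvec()/(2*np.pi)]
f=np.load("plate.npz"); O=f["o"]+[-2.5,2.8,0]; X,Y,Z=f["x"],f["y"],f["z"]
# cross-width pinch: tool x = plate x, tool z = +-plate y
def Rp(x,z): return R.from_matrix(np.stack([x,np.cross(z,x),z],1))
E
python3 - <<'E'
from h import *
s,p,r=pose(); print(p,r.as_matrix())
g=O-36*X+4*Z   # grasp point
for sg in(1,-1):
    Rt=Rp(X,sg*Y); tcp=g+19*X; pre=tcp-80*X
    print(sg,"g",g,"tcp",tcp,"pre",pre,"rot angle",np.degrees((r.inv()*Rt).magnitude()),Rt.as_euler("xyz",degrees=True))
    print(row(p,r,pre+[0,0,0],Rt))
E
```

```text
[221.494 530.159 213.238] [[-0.001 -0.923  0.386]
 [-0.001  0.386  0.923]
 [-1.     0.    -0.002]]
1 g [495.328 325.423  86.302] tcp [489.129 323.473  68.448] pre [515.23  331.682 143.624] rot angle 44.6445719137806 [  90.     70.   -162.54]
[ 0.697 -3.475 -0.698 -0.11   0.019  0.053]
-1 g [495.328 325.423  86.302] tcp [489.129 323.473  68.448] pre [515.23  331.682 143.624] rot angle 140.48377604579164 [ -90.     70.   -162.54]
[ 0.697 -3.475 -0.698  0.384  0.068 -0.024]
```

Request:
send_rows:
  commands:
    - [[0, -0.5, -0.1, 0, 0, 0], [0, -1, -0.2, 0, 0, 0], [0, -1, -0.2, 0, 0, 0]]
  jaw: -0.32
  force: 30

```text
time_s: 0.48
ee_pos: [308.3, 471.7, 213.6]
ee_rot: [-154.4, 89.9, -87.4]
force: [-0.2, 0.6, 0.5]
gripper_width: 64.3
```

Request:
send_rows:
  commands:
    - [[0, -0.5, -0.1, 0, 0, 0], [0, -1, -0.2, 0, 0, 0], [0, -1, -0.2, 0, 0, 0]]

```text
time_s: 0.85
ee_pos: [392.2, 415.5, 213.5]
ee_rot: [170.3, 90.0, -122.6]
force: [0.1, 0.2, -0.4]
gripper_width: 60.0
```

```bash
cat > rec.py <<'E'
from h import *
import os
s,p,r=pose(); d=list(np.load("rec.npy")) if os.path.exists("rec.npy") else []
d.append(np.r_[s["qpos"],p,s["ee_rot"]]); np.save("rec.npy",d); print(s["time_s"],s["qpos"],p,s["ee_rot"],s["gripper_width"],s["force"])
E
python3 - <<'E'
import rec
from h import *
s,p,r=pose(); g=O-36*X+4*Z; tcp=g+19*X
print(row(p,r,tcp-80*X,Rp(X,Y)))
E
```

```text
0.85 [ 45.5    18.017  90.138  -0.006  71.873 -21.621] [392.228 415.497 213.539] [ 170.295   89.971 -122.582] 59.978841730815795 [ 0.06   0.217 -0.42 ]
[ 0.699 -1.459 -0.294 -0.111  0.019  0.053]
```

Request:
send_rows:
  commands:
    - [[0, -0.4, -0.1, -0.03, 0.005, 0.014], [0, -0.8, -0.2, -0.056, 0.01, 0.027], [0, -0.95, -0.2, -0.084, 0.014, 0.04], [0, -0.95, -0.2, -0.111, 0.019, 0.053], [0, -0.95, -0.2, -0.111, 0.019, 0.053], [0, -0.95, -0.2, -0.111, 0.019, 0.053]]

```text
time_s: 1.6
ee_pos: [469.8, 362.4, 213.6]
ee_rot: [89.6, 70.1, -162.7]
force: [-0.0, 0.2, 1.0]
gripper_width: 60.0
```

Run:
```python
import rec
from h import *
s,p,r=pose(); g=O-36*X+4*Z; tcp=g+19*X
print(row(p,r,tcp-60*X,Rp(X,Y)))
```

```text
1.6 [ 33.465  30.6    72.688   5.466  95.824 -74.567] [469.757 362.433 213.634] [  89.603   70.131 -162.725] 59.96135994474363 [-0.045  0.182  0.996]
[ 0.742 -0.557 -0.433  0.001  0.     0.   ]
```

Request:
send_rows:
  commands:
    - [[0.2, -0.55, -0.43, 0, 0, 0], [0.5, -0.557, -0.433, 0, 0, 0], [0.74, -0.557, -0.433, 0, 0, 0], [0.74, -0.557, -0.433, 0, 0, 0], [0.74, -0.557, -0.433, 0, 0, 0]]

```text
time_s: 2.22
ee_pos: [510.0, 329.5, 126.9]
ee_rot: [89.4, 70.3, -162.8]
force: [0.0, -0.3, -0.2]
gripper_width: 60.1
```

Run:
```python
import rec
from h import *
s,p,r=pose(); g=O-36*X+4*Z; tcp=g+19*X
print(row(p,r,tcp,Rp(X,Y)))
for n,(u,v,w,h,sc) in {"scene":(215,140,80,100,6),"top":(190,200,110,80,7)}.items():
    P,d=env.grab_frame(n); np.savez(n+"1.npz",p=P,d=d)
    c=cv2.resize(P[v:v+h,u:u+w,::-1],(w*sc,h*sc),interpolation=cv2.INTER_CUBIC)
    q=(proj(n,[p+t*r.as_matrix()[:,0] for t in(0,40)])-[u,v]+.5)*sc
    cv2.line(c,tuple(q[0].astype(int).tolist()),tuple(q[1].astype(int).tolist()),(0,255,0),1)
    cv2.imwrite(f"pics/{n}1.png",c)
```

```text
2.225 [ 29.499  35.104  77.185   4.137  86.986 -79.125] [509.987 329.517 126.947] [  89.447   70.311 -162.848] 60.11619035184508 [ 0.049 -0.29  -0.206]
[0.624 0.007 0.004 0.001 0.    0.001]
```

View pics/scene1.png

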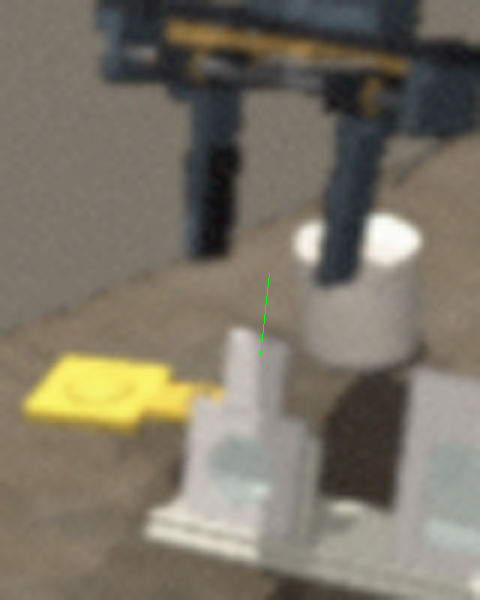

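View pics/top1.png

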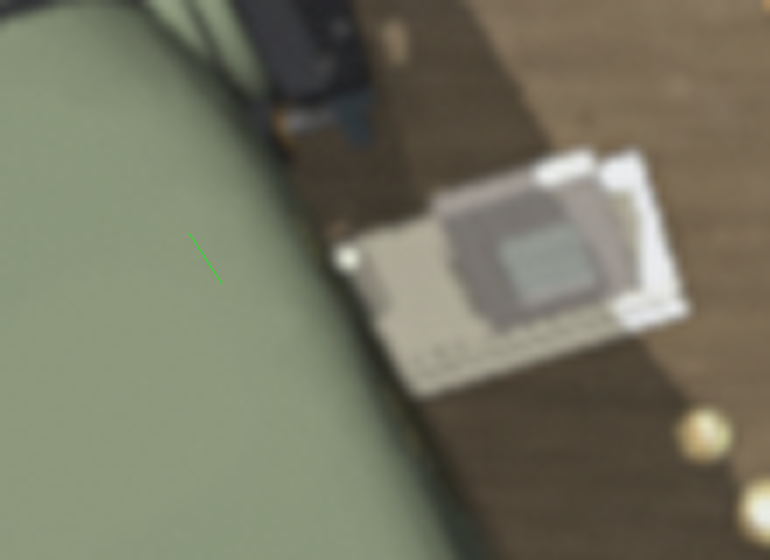

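Request:
send_rows:
  commands:
    - [[0.25, 0.007, 0.015, 0, 0, 0.001], [0.45, 0.007, 0.015, 0, 0, 0.001], [0.58, 0.007, 0.015, 0, 0, 0.001], [0.62, 0.007, 0.015, 0, 0, 0.001], [0.62, 0.007, 0.015, 0, 0, 0.001], [0.62, 0.007, 0.015, 0, 0, 0.001]]

```text
time_s: 3.08
ee_pos: [489.3, 324.0, 67.9]
ee_rot: [89.5, 69.9, -162.8]
force: [0.8, 0.4, -0.2]
gripper_width: 60.3
```

Run:
```python
import rec
from h import *
s,p,r=pose(); g=O-36*X+4*Z; tcp=g+19*X
print(row(p,r,tcp,Rp(X,Y)))
n,(u,v,w,h,sc)="scene",(215,160,80,100,6)
P,d=env.grab_frame(n)
cv2.imwrite(f"pics/{n}2.png",cv2.resize(P[v:v+h,u:u+w,::-1],(w*sc,h*sc),interpolation=cv2.INTER_CUBIC))
```

```text
3.075 [ 29.906  36.453  84.017   4.426  79.221 -79.371] [489.255 324.027  67.948] [  89.477   69.884 -162.829] 60.271359432085724 [ 0.809  0.358 -0.175]
[-0.004  0.004 -0.005  0.001  0.    -0.   ]
```

View pics/scene2.png

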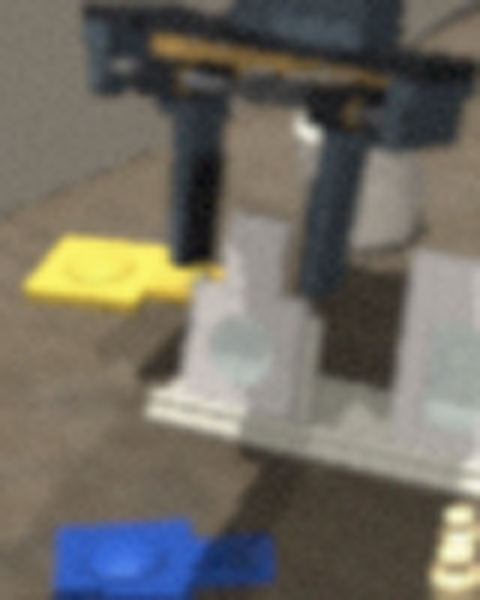

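Tips at (195,262) and (320,295) straddle the tab (228–288), ending just above the frame's shoulders. I'll close now.

Request:
send_rows:
  commands:
    - [[0, 0, 0, 0, 0, 0], [0, 0, 0, 0, 0, 0], [0, 0, 0, 0, 0, 0], [0, 0, 0, 0, 0, 0], [0, 0, 0, 0, 0, 0], [0, 0, 0, 0, 0, 0]]
  jaw: 1
  force: 30

```text
time_s: 3.88
ee_pos: [488.6, 323.7, 67.3]
ee_rot: [89.5, 69.8, -162.8]
force: [-0.4, -1.0, 0.7]
gripper_width: 29.4
```

Run:
```python
import rec
from h import *
s,p,r=pose()
print(row(p,r,p+[-5,0,100],r))
```

```text
3.875 [ 29.908  36.486  84.096   4.425  79.207 -79.374] [488.617 323.676  67.264] [  89.541   69.788 -162.764] 29.362128182142698 [-0.409 -1.022  0.705]
[-0.922  0.39   0.018  0.     0.     0.   ]
```

Gripped at 29.4 mm, against a 30 mm tab. Lifting vertically.

Request:
send_rows:
  commands:
    - [[-0.1, 0.042, 0, 0, 0, 0], [-0.3, 0.126, 0, 0, 0, 0], [-0.6, 0.25, 0, 0, 0, 0], [-0.92, 0.39, 0, 0, 0, 0], [-0.92, 0.39, 0, 0, 0, 0]]

```text
time_s: 4.5
ee_pos: [485.4, 322.8, 170.3]
ee_rot: [89.2, 70.2, -163.0]
force: [0.2, -1.0, -2.8]
gripper_width: 30.0
```

Request:
send_rows:
  commands:
    - [[-0.4, 0.17, 0, 0, 0, 0], [-0.92, 0.39, 0, 0, 0, 0], [-0.92, 0.39, 0, 0, 0, 0], [-0.92, 0.39, 0, 0, 0, 0]]

```text
time_s: 5.0
ee_pos: [479.3, 320.0, 265.6]
ee_rot: [89.6, 69.7, -162.7]
force: [-0.2, -0.1, -0.5]
gripper_width: 29.9
```

Run:
```python
import rec
from h import *
n="scene"
P,d=env.grab_frame(n)
u,v,w,h,sc=190,90,110,150,4
cv2.imwrite(f"pics/{n}3.png",cv2.resize(P[v:v+h,u:u+w,::-1],(w*sc,h*sc),interpolation=cv2.INTER_CUBIC))
# fit kinematics
d=np.load("rec.npy"); A=[];b=[]
from scipy.optimize import least_squares
def fk(q,k):
    a1,d1,L2,a3,L4,Lt=k; q=np.radians(q)
    Ry=lambda t:R.from_euler("y",t); Rz=lambda t:R.from_euler("z",t)
    R1=Rz(q[0]); R2=R1*Ry(q[1]); R3=R2*Ry(q[2]); R4=R3*Rz(q[3]); R5=R4*Ry(q[4]); R6=R5*Rz(q[5])
    # local z = link direction (zero: all up)
    p=np.array([0,0,d1])+R1.apply([a1,0,0])+R2.apply([0,0,L2])+R3.apply([-a3,0,L4])+R5.apply([0,0,Lt])
    return p,R6
f=lambda k:np.concatenate([fk(x[:6],k)[0]-x[6:9] for x in d])
so=least_squares(f,[50,300,400,0,400,200]);print(so.x,abs(so.fun).max()); np.save("kin.npy",so.x)
for x in d:
    R6=fk(x[:6],so.x)[1]; T=R.from_euler("xyz",x[9:],degrees=True); print((R6.inv()*T).as_matrix().round(2).tolist())
print(np.linalg.svd(so.jac)[1])
```

```text
5.0 [ 30.033  28.131  69.698   4.484 101.98  -77.489] [479.27  320.016 265.619] [  89.613   69.695 -162.699] 29.916109418307364 [-0.178 -0.11  -0.541]
[-10.839 166.587 742.746 -78.754 400.825 452.599] 10.829176111564891
[[-0.0, 0.0, -1.0], [0.0, 1.0, 0.0], [1.0, -0.0, -0.0]]
[[-0.0, -0.0, -1.0], [-0.0, 1.0, -0.0], [1.0, 0.0, -0.0]]
[[-0.0, 0.0, -1.0], [0.0, 1.0, 0.0], [1.0, -0.0, -0.0]]
[[-0.0, 0.0, -1.0], [-0.0, 1.0, 0.0], [1.0, 0.0, -0.0]]
[[0.0, 0.0, -1.0], [-0.0, 1.0, 0.0], [1.0, 0.0, 0.0]]
[[0.0, 0.0, -1.0], [-0.0, 1.0, 0.0], [1.0, 0.0, 0.0]]
[4.861 3.482 0.339 0.253 0.227 0.104]
```

View pics/scene3.png

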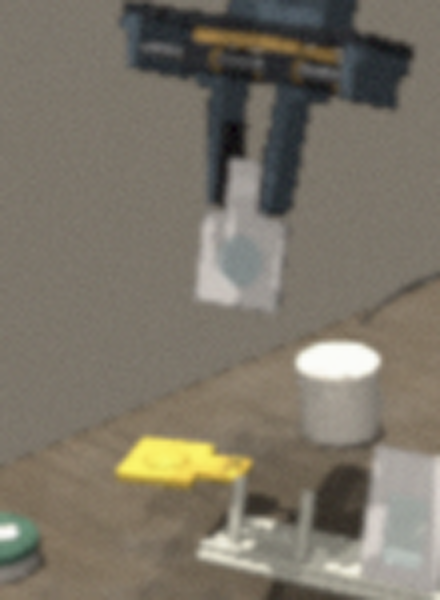

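```bash
cat > kin.py <<'E'
from h import *
from scipy.optimize import least_squares
Ry=lambda t:R.from_euler("y",t); Rz=lambda t:R.from_euler("z",t)
T6=R.from_matrix([[0,0,-1],[0,1,0],[1,0,0]])
LO=np.array([-177.97,-48.28,12.27,-77.06,2.81,-146.56]);HI=np.array([177.97,115.42,149.76,257.06,150.46,146.56])
def fk(q,k):
    a1,d1,L2,a3,L4,Lt,b=k; q=np.radians(q)
    R1=Rz(q[0]); R2=R1*Ry(q[1]); R3=R2*Ry(q[2]); R5=R3*Rz(q[3])*Ry(q[4]); R6=R5*Rz(q[5])
    return np.array([0,0,d1])+R1.apply([a1,b,0])+R2.apply([0,0,L2])+R3.apply([-a3,0,L4])+R5.apply([0,0,Lt]), R6*T6
def fit():
    d=np.load("rec.npy")
    f=lambda k:np.r_[np.concatenate([fk(x[:6],k)[0]-x[6:9] for x in d]),0.02*(k-[0,250,380,0,380,250,11])]
    return least_squares(f,[0,250,380,0,380,250,11])
def ik(p,Rt,k,q0):
    def e(q):
        a,b=fk(q,k); return np.r_[(a-p),200*(b.inv()*Rt).as_rotvec()]
    s=least_squares(e,np.clip(q0,LO+.1,HI-.1),bounds=(LO,HI)); return s.x,abs(s.fun).max()
E
python3 - <<'E'
from kin import *
s=fit();print(s.x,abs(s.fun[:-7]).max())
E
```

```text
[  1.556 139.313 577.388 -20.185 418.475 326.022  12.134] 0.746997989750497
```

```bash
cat >> kin.py <<'E'
C=np.array([435.6,-291.1,0])
def place(psi,phi,lift=0,zf=4):
    h=np.array([np.cos(np.radians(psi)),np.sin(np.radians(psi)),0]);k=np.array([0,0,1.]);a=np.radians(phi)
    x=np.cos(a)*h-np.sin(a)*k; z=np.sin(a)*h+np.cos(a)*k; y=np.cross(z,x)
    F=C+48*h+[0,0,zf+lift]
    return F-65*x+4*z, Rp(x,y)
E
python3 - <<'E'
from kin import *
k=fit().x
for psi in range(-180,180,30):
  for phi in (30,40):
    p,Rt=place(psi,phi); best=None
    for q4 in(0,60,120,180,-50):
      for q6 in(-90,0,90):
        q,e=ik(p,Rt,k,np.array([-34,20,100,q4,60,q6]))
        if best is None or e<best[1]: best=(q,e)
    print(psi,phi,best[0].round(0),round(best[1],2))
E
```

```text
-180 30 [-23.  54.  75. -21. 108.  71.] 0.0
-180 40 [-24.  47.  81. -18.  99.  71.] 0.0
-150 30 [-13.  48.  89. -36.  94.  62.] 0.0
-150 40 [-15.  42.  93. -33.  86.  60.] 0.0
-120 30 [ -5.  41. 108. -54.  76.  61.] 0.0
-120 40 [ -9.  35. 109. -50.  69.  54.] 0.0
-90 30 [ -2.  35. 125. -77.  61.  66.] 10.74
-90 40 [ -7.  29. 126. -76.  52.  58.] 0.0
-60 30 [-10.  33. 147. 229.  60.  91.] 0.0
-60 40 [-16.  24. 142. 235.  40.  74.] 0.0
-30 30 [-42.  27. 150. 166.  52.  92.] 19.05
-30 40 [-40.  22. 147. 168.  40.  93.] 0.0
0 30 [-65.  33. 143. 113.  58.  94.] 0.0
0 40 [-59.  25. 138. 106.  43. 112.] 0.0
30 30 [-68.  37. 123.  71.  65. 112.] 0.0
30 40 [-64.  30. 122.  66.  57. 124.] 0.0
60 30 [-63.  43. 103.  47.  81. 118.] 0.0
60 40 [-60.  37. 104.  44.  74. 124.] 0.0
90 30 [-54.  50.  85.  31.  98. 115.] 0.0
90 40 [-52.  44.  89.  28.  90. 117.] 0.0
120 30 [-44.  55.  73.  15. 111. 104.] 0.0
120 40 [-43.  48.  79.  13. 102. 104.] 0.0
150 30 [-33.  56.  69.  -3. 115.  87.] 0.0
150 40 [-33.  50.  75.  -3. 105.  87.] 0.0
```

Run:
```python
import numpy as np
for n in("top","scene"):
    P=np.load(n+"_P.npy").reshape(-1,3)
    print(n,"cols y:",list(range(-500,0,50)))
    for x in range(250,800,50):
        o=[]
        for y in range(-500,0,50):
            m=(P[:,0]>=x)&(P[:,0]<x+50)&(P[:,1]>=y)&(P[:,1]<y+50)
            o.append(int(np.percentile(P[m,2],99)) if m.sum()>5 else -99)
        print(x,o)
```

```text
top cols y: [-500, -450, -400, -350, -300, -250, -200, -150, -100, -50]
250 [16, 17, 6, 5, 6, 5, 5, 5, 16, 16]
300 [13, 5, 6, 5, 5, 5, 5, 5, 6, 17]
350 [12, 7, 15, 9, 9, 9, 5, 16, 14, 5]
400 [4, 6, 13, 10, 9, 9, 6, 11, 5, 5]
450 [5, 4, 11, 10, 9, 9, 6, 6, 6, 150]
500 [5, 6, 6, 8, 10, 7, 6, 5, 6, 197]
550 [6, 5, 6, 5, 5, 5, 7, 19, 32, 201]
600 [6, 5, 5, 5, 5, 17, 38, 40, 6, 4]
650 [4, 159, 166, 6, 5, 6, 8, 5, 6, 5]
700 [143, 168, 167, 6, 5, 5, 5, 6, 40, 73]
750 [104, 165, 169, 178, 5, 6, 45, 64, 68, 73]
scene cols y: [-500, -450, -400, -350, -300, -250, -200, -150, -100, -50]
250 [15, 15, 3, 3, 3, 3, 3, 3, 15, 16]
300 [13, 3, 3, 3, 3, 3, 3, 3, 14, 16]
350 [12, 5, 15, 8, 8, 8, 3, 15, 13, 3]
400 [3, 8, 15, 7, 7, 9, 3, 13, 2, 3]
450 [3, 5, 9, 7, 7, 8, 3, 3, 3, 147]
500 [3, 3, 8, 8, 9, 7, 3, 3, 3, 195]
550 [3, 3, 3, 3, 3, 3, 8, 31, 32, 200]
600 [3, 3, 3, 3, 3, 33, 35, 37, 4, 3]
650 [3, 151, 160, 3, 3, 5, 6, 3, 3, 3]
700 [144, 167, 169, 3, 3, 3, 3, 2, 38, 73]
750 [100, 166, 175, 179, 3, 3, 44, 65, 67, 73]
```

Request:
send_rows:
  commands:
    - [[-0.4, 0.17, 0, 0, 0, 0], [-0.9, 0.38, 0, 0, 0, 0], [-0.9, 0.38, 0, 0.028, 0, 0], [-0.9, 0.38, 0, 0.056, 0, 0], [-0.9, 0.38, 0, 0.084, 0, 0], [-0.9, 0.38, 0, 0.112, 0, 0], [-0.9, 0.38, 0, 0.14, 0, 0], [-0.9, 0.38, 0, 0.168, 0, 0], [-0.9, 0.38, 0, 0.196, 0, 0], [-0.9, 0.38, 0, 0.224, 0, 0], [-0.9, 0.38, 0, 0.25, 0, 0], [-0.9, 0.38, 0, 0.25, 0, 0]]

```text
time_s: 6.55
ee_pos: [475.2, 318.5, 362.5]
ee_rot: [179.6, 69.6, -162.6]
force: [-0.4, 0.4, -0.4]
gripper_width: 29.6
```

Request:
send_rows:
  commands:
    - [[0, 0, 0, 0.028, 0, 0], [0, 0, 0, 0.056, 0, 0], [0, 0, 0, 0.084, 0, 0], [0, 0, 0, 0.112, 0, 0], [0, 0, 0, 0.14, 0, 0], [0, 0, 0, 0.168, 0, 0], [0, 0, 0, 0.196, 0, 0], [0, 0, 0, 0.224, 0, 0], [0, 0, 0, 0.25, 0, 0], [0, 0, 0, 0.25, 0, 0]]

```text
time_s: 7.8
ee_pos: [475.3, 318.6, 363.4]
ee_rot: [-90.6, 69.7, -162.7]
force: [-0.8, -0.6, -0.8]
gripper_width: 29.7
```

Run:
```python
import rec
from kin import *
s,p,r=pose(); f=fit();k=f.x;print(k,abs(f.fun[:-7]).max())
q=s["qpos"]
pt,Rt=place(-165,35,100)
# waypoints
for name,P,Q in [("down",p,r),("mid",np.array([480,0,370]),r),("tray",np.array([520,-240,370]),r),("pre",pt,Rt),("touch",*place(-165,35)),("t25",*place(-165,25))]:
    q,e=ik(P,Q,k,q); print(name,P,q.round(1),round(e,2))
print(r.as_matrix());print("row to (440,230,372)->",row(p,r,p+[0,-100,0],r))
```

```text
7.8 [ 30.092  26.817  58.387   4.854 114.579 103.417] [475.268 318.559 363.444] [ -90.632   69.674 -162.707] 29.683807444514265 [-0.82  -0.619 -0.797]
[  1.821 139.854 579.132 -21.555 418.068 326.988  12.084] 0.688362854743076
down [475.268 318.559 363.444] [ 30.1  26.8  58.4   4.9 114.6 103.4] 0.0
mid [480   0 370] [  2.1  17.   72.4  -5.6 110.2  73.2] 0.0
tray [ 520 -240  370] [-19.2  24.6  61.1 -12.7 110.5  50.1] 0.0
pre [ 438.45  -290.336  144.559] [-18.5  41.8  80.1 -28.1 106.   60.8] 0.0
touch [ 438.45  -290.336   44.559] [-18.5  48.2  83.5 -27.2  97.4  65.4] 0.0
t25 [ 444.505 -288.714   35.095] [-17.1  54.4  79.2 -30.  105.4  66.5] 0.0
[[-0.332  0.892  0.307]
 [-0.103  0.289 -0.952]
 [-0.938 -0.347 -0.004]]
row to (440,230,372)-> [ 0.103 -0.289  0.952  0.     0.     0.   ]
```

Request:
send_rows:
  commands:
    - [[0.051, -0.145, 0.476, 0, 0, 0], [0.103, -0.289, 0.952, 0, 0, 0]]

```text
time_s: 8.05
ee_pos: [474.8, 217.7, 363.6]
ee_rot: [-90.7, 69.7, -162.6]
force: [0.5, -0.5, -0.3]
gripper_width: 30.1
```

Request:
send_rows:
  commands:
    - [[0.051, -0.145, 0.476, 0, 0, 0], [0.103, -0.289, 0.952, 0, 0, 0]]

```text
time_s: 8.3
ee_pos: [474.4, 117.0, 364.1]
ee_rot: [-90.8, 69.7, -162.8]
force: [0.8, -0.2, -0.3]
gripper_width: 29.6
```

Request:
send_rows:
  commands:
    - [[0.051, -0.145, 0.476, 0, 0, 0], [0.103, -0.289, 0.952, 0, 0, 0]]

```text
time_s: 8.55
ee_pos: [474.0, 17.0, 364.2]
ee_rot: [-90.8, 69.8, -162.8]
force: [0.9, -0.2, -0.8]
gripper_width: 29.8
```

Request:
send_rows:
  commands:
    - [[0.051, -0.145, 0.476, 0, 0, 0], [0.103, -0.289, 0.952, 0, 0, 0]]

```text
time_s: 8.8
ee_pos: [473.6, -83.0, 364.3]
ee_rot: [-90.9, 69.8, -162.9]
force: [0.5, -0.3, -0.7]
gripper_width: 29.8
```

Request:
send_rows:
  commands:
    - [[0.051, -0.145, 0.476, 0, 0, 0], [0.103, -0.289, 0.952, 0, 0, 0], [0.103, -0.289, 0.952, 0, 0, 0], [0.103, -0.289, 0.952, 0, 0, 0]]

```text
time_s: 9.3
ee_pos: [473.5, -181.1, 364.3]
ee_rot: [-90.8, 69.8, -163.0]
force: [0.7, -0.2, -0.7]
gripper_width: 29.6
```

Run:
```python
import rec
from kin import *
s,p,r=pose(); f=fit();k=f.x;print(k,abs(f.fun[:-7]).max())
q=s["qpos"]
Rt=place(-165,35)[1]
for P in [(520,-230,363),(480,-290,280)]: print(row(p,r,np.array(P,float),Rt),ik(np.array(P,float),Rt,k,q))
```

```text
9.3 [-15.225  18.273  71.431 -11.143 107.308  55.218] [ 473.49  -181.131  364.278] [ -90.825   69.758 -162.997] 29.644718939277855 [ 0.684 -0.186 -0.733]
[  0.521 140.77  588.85  -24.185 417.283 334.38   11.546] 0.31406238032479905
[-0.092  0.279  0.607  0.007  0.004 -0.097] (array([-12.29 ,  40.607,  50.608, -32.529, 135.697,  48.982]), np.float64(2.2737367544323206e-13))
[ 0.879  0.036  1.061  0.007  0.004 -0.097] (array([-17.25 ,  39.663,  64.032, -31.217, 122.5  ,  52.069]), np.float64(1.1368683772161603e-13))
```

Request:
send_rows:
  commands:
    - [[0.1, 0.008, 0.3, 0.002, 0.001, -0.025], [0.3, 0.016, 0.6, 0.004, 0.002, -0.05], [0.6, 0.024, 0.9, 0.006, 0.003, -0.075], [0.79, 0.032, 0.95, 0.007, 0.004, -0.097], [0.79, 0.032, 0.95, 0.007, 0.004, -0.097], [0.79, 0.032, 0.95, 0.007, 0.004, -0.097]]

```text
time_s: 10.05
ee_pos: [479.8, -278.3, 290.7]
ee_rot: [-89.7, 35.1, -164.9]
force: [0.5, 0.2, -1.0]
gripper_width: 29.6
```

Run:
```python
import rec
from kin import *
s,p,r=pose(); f=fit();k=f.x;print(k,abs(f.fun[:-7]).max())
for l in (100,60,0):
    pt,Rt=place(-165,35,l); print(l,pt,row(p,r,pt,Rt))
for n in("scene","top"):
    P,d=env.grab_frame(n); cv2.imwrite(f"pics/{n}4.png",P[:,:,::-1])
```

```text
10.05 [-16.355  38.943  63.859 -30.864 123.6    52.658] [ 479.764 -278.279  290.749] [ -89.665   35.069 -164.884] 29.614447210933143 [ 0.496  0.171 -1.015]
[  0.459 140.963 589.907 -24.598 417.175 335.174  11.492] 0.21691656334928666
100 [ 438.45  -290.336  144.559] [ 1.192  0.949  0.003 -0.001  0.    -0.   ]
60 [ 438.45  -290.336  104.559] [ 1.422  1.277  0.001 -0.001  0.    -0.   ]
0 [ 438.45  -290.336   44.559] [ 1.767  1.768 -0.002 -0.001  0.    -0.   ]
```

View pics/scene4.png

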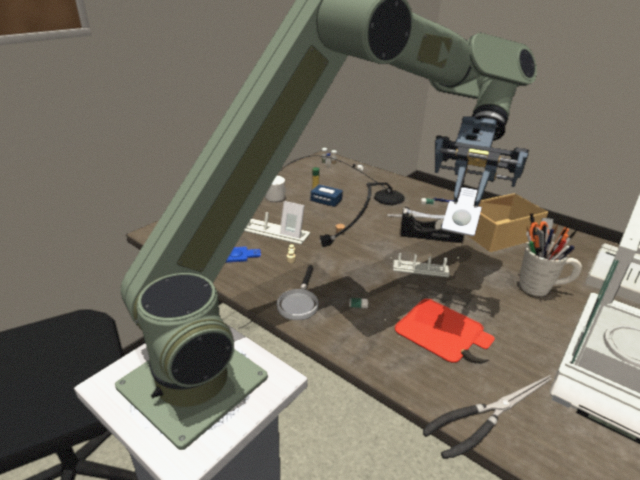

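View pics/top4.png

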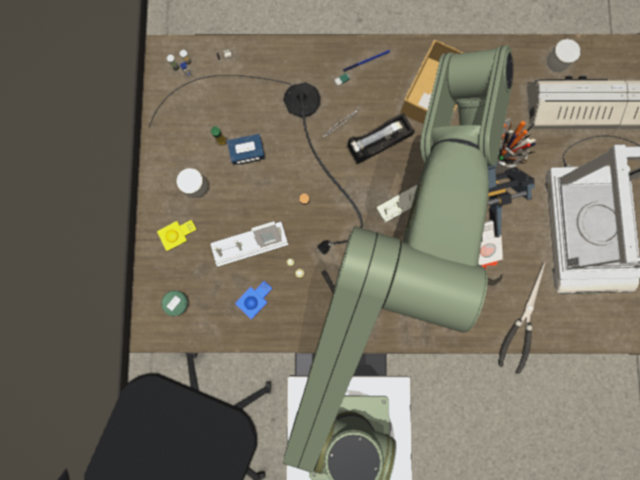

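Request:
send_rows:
  commands:
    - [[0.4, 0.35, 0, 0, 0, 0], [0.8, 0.7, 0, 0, 0, 0], [1, 0.95, 0, 0, 0, 0], [1, 0.95, 0, 0, 0, 0]]

```text
time_s: 10.65
ee_pos: [452.0, -286.6, 154.6]
ee_rot: [-89.8, 34.9, -165.0]
force: [0.4, -0.2, -0.2]
gripper_width: 29.9
```

Run:
```python
import rec
from kin import *
s,p,r=pose()
for l in (60,15,0):
    pt,Rt=place(-165,35,l); print(l,pt,row(p,r,pt,Rt))
```

```text
10.65 [-17.581  42.595  77.27  -27.715 108.377  60.786] [ 451.979 -286.554  154.602] [ -89.774   34.86  -165.041] 29.887183208514962 [ 0.439 -0.241 -0.18 ]
60 [ 438.45  -290.336  104.559] [ 0.401  0.33   0.    -0.001 -0.     0.   ]
15 [ 438.45  -290.336   59.559] [ 0.659  0.7   -0.001 -0.001 -0.     0.   ]
0 [ 438.45  -290.336   44.559] [ 0.744  0.823 -0.002 -0.001 -0.     0.   ]
```

Request:
send_rows:
  commands:
    - [[0.3, 0.25, 0, 0, 0, 0], [0.55, 0.55, 0, 0, 0, 0], [0.66, 0.7, 0, 0, 0, 0], [0.66, 0.7, 0, 0, 0, 0], [0.66, 0.7, 0, 0, 0, 0]]

```text
time_s: 11.28
ee_pos: [440.1, -291.2, 60.7]
ee_rot: [-89.6, 35.0, -164.9]
force: [0.8, 0.1, -0.5]
gripper_width: 29.7
```

Run:
```python
import rec
from kin import *
s,p,r=pose()
for l in (0,-2):
    pt,Rt=place(-165,35,l); print(l,pt,row(p,r,pt,Rt))
print("1mm down", row(p,r,p+[0,0,-1],r))
n="scene";P,d=env.grab_frame(n); u,v,w,h,sc=370,180,140,185,3.2
cv2.imwrite(f"pics/{n}5.png",cv2.resize(P[v:v+h,u:u+w,::-1],None,fx=sc,fy=sc,interpolation=cv2.INTER_CUBIC))
```

```text
11.275 [-18.174  47.419  82.613 -27.064  98.941  65.273] [ 440.108 -291.163   60.684] [ -89.558   35.001 -164.897] 29.712359768676848 [ 0.833  0.104 -0.494]
0 [ 438.45  -290.336   44.559] [ 0.104  0.124 -0.013 -0.001  0.    -0.   ]
-2 [ 438.45  -290.336   42.559] [ 0.115  0.14  -0.013 -0.001  0.    -0.   ]
1mm down [ 0.006  0.008 -0.     0.     0.     0.   ]
```

View pics/scene5.png

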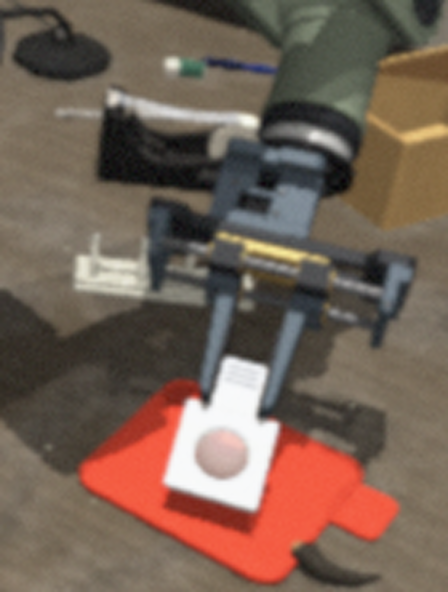

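Run:
```python
from kin import *
s,p,r=pose()
for l in (10,5,0,-3):
    pt,Rt=place(-165,25,l); print(l,pt,row(p,r,pt,Rt))
```

```text
10 [ 444.505 -288.714   45.095] [ 0.048  0.155 -0.013 -0.001  0.    -0.028]
5 [ 444.505 -288.714   40.095] [ 0.077  0.196 -0.013 -0.001  0.    -0.028]
0 [ 444.505 -288.714   35.095] [ 0.105  0.237 -0.013 -0.001  0.    -0.028]
-3 [ 444.505 -288.714   32.095] [ 0.123  0.261 -0.014 -0.001  0.    -0.028]
```

Request:
send_rows:
  commands:
    - [[0.025, 0.08, -0.01, 0, 0, -0.014], [0.048, 0.155, -0.013, 0, 0, -0.028], [0.077, 0.196, -0.013, 0, 0, -0.028], [0.088, 0.212, -0.013, 0, 0, -0.028], [0.088, 0.212, -0.013, 0, 0, -0.028], [0.088, 0.212, -0.013, 0, 0, -0.028]]

```text
time_s: 12.08
ee_pos: [443.5, -288.6, 37.5]
ee_rot: [-89.7, 24.9, -165.1]
force: [0.5, -0.9, -0.6]
gripper_width: 29.5
```

Request:
send_rows:
  commands:
    - [[0.004, 0.009, 0, 0, 0, 0], [0.009, 0.018, 0, 0, 0, 0], [0.013, 0.027, 0, 0, 0, 0], [0.013, 0.027, 0, 0, 0, 0]]

```text
time_s: 12.58
ee_pos: [443.3, -288.4, 34.0]
ee_rot: [-89.7, 24.7, -165.0]
force: [1.3, -1.1, 2.6]
gripper_width: 30.0
```

Run:
```python
import rec
from h import *
n="scene";P,d=env.grab_frame(n); u,v,w,h,sc=390,240,110,120,5
cv2.imwrite(f"pics/{n}6.png",cv2.resize(P[v:v+h,u:u+w,::-1],None,fx=sc,fy=sc,interpolation=cv2.INTER_CUBIC))
```

```text
12.575 [-16.726  54.812  79.014 -29.686 105.552  67.111] [ 443.336 -288.445   34.033] [ -89.727   24.718 -165.041] 29.979684620626436 [ 1.276 -1.056  2.614]
```

View pics/scene6.png

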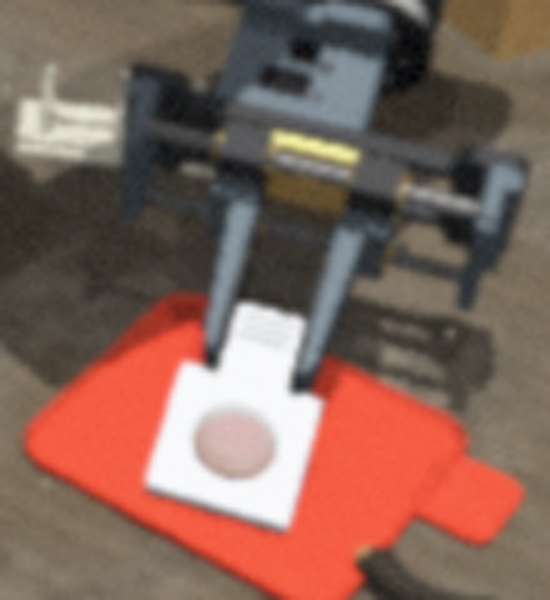

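Contact is starting: 2.6 N up, with the foot at the tray and its edge at (218,508). I'll press 1–2 mm further and hold to make sure.

Request:
send_rows:
  commands:
    - [[0.003, 0.007, 0, 0, 0, 0], [0.006, 0.014, 0, 0, 0, 0], [0.006, 0.014, 0, 0, 0, 0], [0.006, 0.014, 0, 0, 0, 0]]

```text
time_s: 13.12
ee_pos: [443.5, -288.4, 33.3]
ee_rot: [-89.7, 24.7, -165.0]
force: [2.7, 1.8, 6.2]
gripper_width: 29.9
```

Request:
send_rows:
  commands:
    - [[0.006, 0.014, 0, 0, 0, 0], [0.006, 0.014, 0, 0, 0, 0]]

```text
time_s: 13.38
ee_pos: [443.7, -288.5, 31.8]
ee_rot: [-89.7, 24.7, -165.0]
force: [3.4, 0.0, 5.4]
gripper_width: 29.5
```

Request:
send_rows:
  commands:
    - [[0, 0, 0, 0, 0, 0], [0, 0, 0, 0, 0, 0], [0, 0, 0, 0, 0, 0], [0, 0, 0, 0, 0, 0], [0, 0, 0, 0, 0, 0], [0, 0, 0, 0, 0, 0]]
  jaw: -0.75

```text
time_s: 14.12
ee_pos: [443.4, -288.4, 30.4]
ee_rot: [-89.7, 24.8, -165.1]
force: [0.2, 0.1, 0.5]
gripper_width: 79.5
```

Run:
```python
import rec
from h import *
n="scene";P,d=env.grab_frame(n); u,v,w,h,sc=390,240,110,120,5
cv2.imwrite(f"pics/{n}7.png",cv2.resize(P[v:v+h,u:u+w,::-1],None,fx=sc,fy=sc,interpolation=cv2.INTER_CUBIC))
```

```text
14.125 [-16.735  55.047  79.036 -29.616 105.27   67.237] [ 443.446 -288.424   30.427] [ -89.746   24.785 -165.059] 79.52461850501982 [0.214 0.073 0.528]
```

View pics/scene7.png

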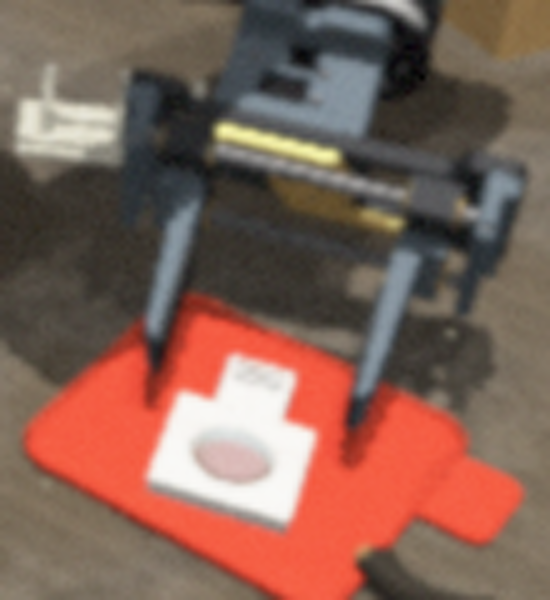

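The mount lies flat, lens up, and the fingers are clear. Retreating upward.

Request:
send_rows:
  commands:
    - [[-0.1, -0.2, 0, 0, 0, 0], [-0.25, -0.54, 0, 0, 0, 0], [-0.42, -0.9, 0, 0, 0, 0], [-0.42, -0.9, 0, 0, 0, 0]]

```text
time_s: 14.68
ee_pos: [444.8, -288.3, 133.9]
ee_rot: [-89.4, 25.1, -164.9]
force: [0.4, 0.8, -0.1]
gripper_width: 79.8
```

Request:
send_rows:
  commands:
    - [[-0.4, -0.3, 0, 0, 0, 0], [-0.8, -0.6, 0, 0, 0, 0], [-1, -0.9, 0, 0, 0, 0], [-1, -0.9, 0, 0, 0, 0], [-1, -0.9, 0, 0, 0, 0]]

```text
time_s: 15.3
ee_pos: [494.5, -273.8, 252.5]
ee_rot: [-89.8, 24.7, -165.1]
force: [-0.3, -0.2, 0.1]
gripper_width: 80.0
```

Run:
```python
import rec
from h import *
P,d=env.grab_frame("scene"); np.savez("scene9.npz",p=P,d=d)
cv2.imwrite("pics/scene8.png",P[:,:,::-1])
u,v,w,h,sc=380,280,120,90,6
cv2.imwrite("pics/scene8c.png",cv2.resize(P[v:v+h,u:u+w,::-1],None,fx=sc,fy=sc,interpolation=cv2.INTER_CUBIC))
A=np.load("scene0.npz")["p"].astype(int); print("window diff",abs(P.astype(int)-A)[198:240,278:305].mean())
Q,d=env.grab_frame("top"); cv2.imwrite("pics/top8.png",cv2.resize(Q[215:320,200:520,::-1],None,fx=2.5,fy=2.5,interpolation=cv2.INTER_CUBIC))
```

```text
15.3 [-14.708  46.059  62.716 -34.638 127.807  53.846] [ 494.485 -273.754  252.532] [ -89.824   24.718 -165.08 ] 80.01591099399207 [-0.291 -0.2    0.052]
window diff 13.053203997648442
```

View pics/scene8.png

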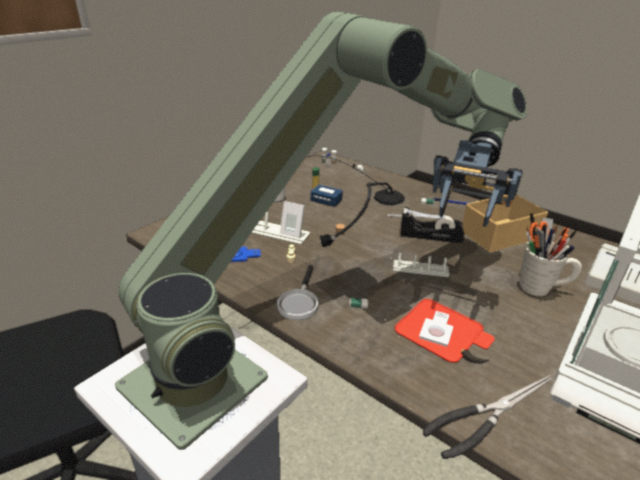

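View pics/scene8c.png

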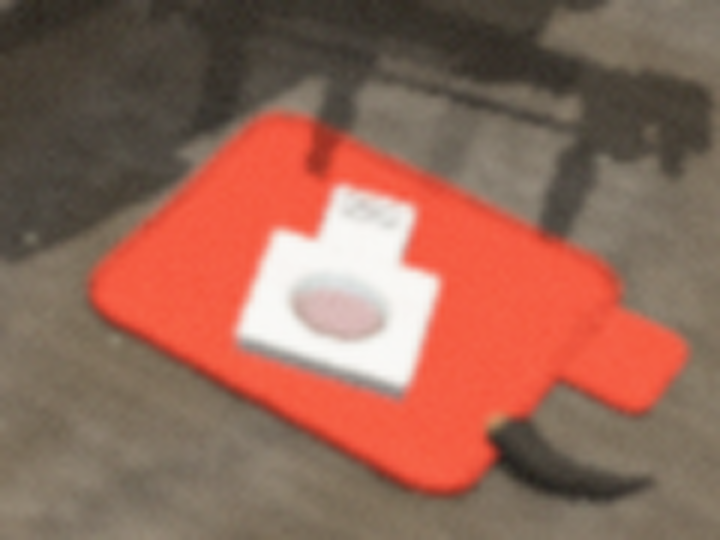

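View pics/top8.png

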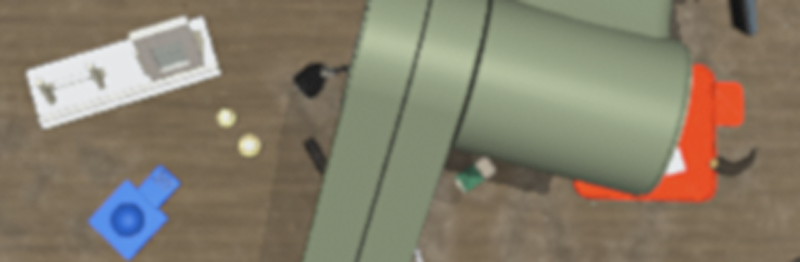

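Run:
```python
from h import *
c=[(345,188),(415,207),(410,383),(238,335)]
q=np.array([atz("scene",380+(u)/6-.5,280+(v)/6-.5,12) for u,v in c]);print(q)
m=((q[0]+q[1])/2+(q[2]+q[3])/2)/2;print("middle",m,"len",np.linalg.norm((q[0]+q[1])/2-(q[2]+q[3])/2),"off",m-[435.6,-291.1,12])
d=np.load("scene9.npz"); P=cloud("scene",d["d"])[298:350,410:462].reshape(-1,3); rgb=d["p"][298:350,410:462].reshape(-1,3).astype(int)
k=rgb[:,1]>200; X=P[k]; nn=np.linalg.svd(X-X.mean(0))[2][2]; print("tilt",np.degrees(np.arccos(abs(nn[2]))),X.mean(0))
A=np.load("scene0.npz")["p"][195:242,276:312]; B=d["p"][195:242,276:312]
cv2.imwrite("pics/w.png",cv2.resize(np.hstack([A,B])[:,:,::-1],None,fx=9,fy=9))
g=lambda x:cv2.cvtColor(x,cv2.COLOR_RGB2GRAY).astype(np.float32)
print(cv2.phaseCorrelate(g(A),g(B)))
```

```text
[[ 477.711 -267.597   12.   ]
 [ 485.099 -292.868   12.   ]
 [ 398.617 -332.387   12.   ]
 [ 380.677 -274.816   12.   ]]
middle [ 435.526 -291.917   12.   ] len 94.6864811446729 off [-0.074 -0.817  0.   ]
tilt 36.07476513576995 [ 425.547 -294.216   14.411]
((-0.07706696090088272, 0.0028249692771389334), 0.9957186298237907)
```

View pics/w.png

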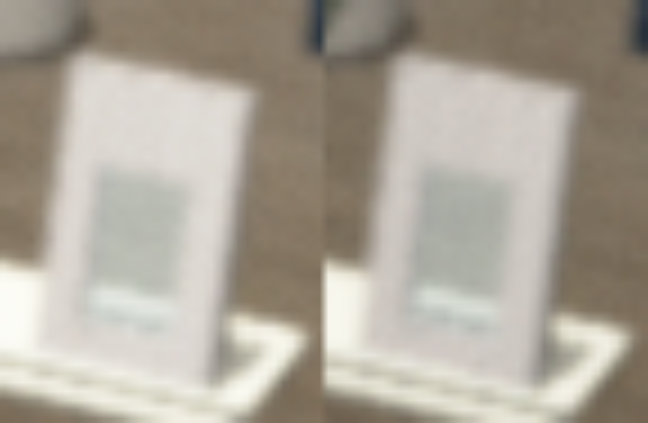

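The tilt fit of 36° disagrees with the picture, so I'll check it robustly using heights at the tab and the foot.

Run:
```python
from h import *
d=np.load("scene9.npz"); P=cloud("scene",d["d"]); rgb=d["p"].astype(int)
m=cv2.erode((rgb.min(2)>170).astype(np.uint8),np.ones((2,2)))>0
yy,xx=np.mgrid[:480,:640]; m&=(yy>305)&(yy<350)&(xx>412)&(xx<460)
X=P[m]; print(len(X),np.percentile(X[:,2],[0,5,50,95,100]))
for a,b in((375,400),(400,425),(425,445),(445,490)):
    k=(X[:,0]>a)&(X[:,0]<b); print(a,b,k.sum(),np.median(X[k,2]) if k.any() else None)
Q=np.c_[X[:,:2]-X[:,:2].mean(0),np.ones(len(X))]
from scipy.optimize import least_squares
s=least_squares(lambda c:Q@c-X[:,2],[0,0,12],loss="soft_l1").x;print(s,np.degrees(np.arctan(np.hypot(*s[:2]))))
```

```text
620 [  9.02   10.835  13.31   18.238 698.475]
375 400 121 12.785910298609036
400 425 230 14.151810838448853
425 445 137 13.29954057824929
445 490 131 12.986674983062958
[-0.012  0.001 13.41 ] 0.6621967165559005
```

```bash
python3 -c "
from workcell import env
print(env.job_done(), env.state()['time_s'])"
```

```text
the job is handed in; nothing more can be done
the job is handed in; nothing more can be done
```

The lens mount now lies flat near the middle of the tray with the lens facing up, and I have handed the job in. It took about 15 s of the 51 s allowed. No verdict was reported.

**What I did:** I pinched the tab across its 30 mm width rather than across its thickness as suggested. That let the plate drop freely between the fingers on release. I lifted it straight off the rest, turned it over in the air and carried it over the lamp. I then set the foot edge on the tray with the plate tilted about 25°. With the edge pressing at about 5–6 N while still gripped, I opened the fingers, and the plate dropped flat. The arm then backed well clear.

**Last checks:**
- **Position:** the middle of the outline is about 1 mm from the measured tray middle.
- **Flatness:** the tilt is about 0.7°, with the top face at about 13 mm against 12 mm expected. A first tilt fit gave 36°, which disagreed with the picture. The cause was stray depth readings (one at 698 mm), and a fit robust to them gave 0.7°.
- **Other plate:** the window plate shifted less than 0.1 pixel in the scene camera, so it did not move.
- **Not checked from above:** the arm blocked the top camera's view of the tray, so the final placement rests on the scene camera alone.

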